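# Point-and-call check on the hydraulic training bench

### The job

Do the point-and-call check on the hydraulic bench. First point down at the larger of the two pressure gauges, fingertips just above the middle of its dial (a few centimetres at most) for about two seconds; then push the shut-off valve's lever fully open, so that it lies along its pipe at its stop; last, point down in the same way for about two seconds at the ball-knobbed lever among the three control levers. Touch neither the gauges nor the control-lever bank, and leave the loose things where they are.

Things in the scene. Friction and masses are not known exactly. Their poses are not given: they have to be found in the camera images.
- large_gauge_face (a point): Centre of the dial of the larger pressure gauge: a steel-cased round gauge 100 mm in diameter with a white dial facing straight up, 95 mm above the work surface. It stands on a stem on an aluminium plate (130 x 250 x 12 mm) beside the small gauge; which of the two places it takes varies. The point lies on the dial's surface; z is up.
- large_gauge: The larger gauge as a whole. Origin at the middle of its foot, on the plate, 12 mm above the work surface and 83 mm straight below the dial. Fixed; not to be touched.
- small_gauge: The smaller gauge: like the large one and as high (dial 95 mm above the work surface) but 63 mm in diameter, its middle 116 mm from the large one's. Origin at the middle of its foot, 12 mm above the work surface. Fixed; not to be touched.
- shutoff_valve: Shut-off ball valve in a straight steel pipe 24 mm in diameter, 210 mm long, held by two clamps 85 mm either side of the valve (tops 66 mm above the work surface, the highest part below the lever). Fixed. Origin on the work surface straight below the lever's pivot; z is up and is the pivot's axis; the pipe runs along y.
- valve_lever (a joint): Angle of the valve's lever in rad: 0 = closed, the lever pointing along -x of shutoff_valve, square to the pipe; it grows counter-clockwise seen from above to its stop at 1.571 = fully open, the lever along the pipe towards -y of shutoff_valve. It starts between 0 and 0.35, turns stiffly and stays where it is left: about 3 N at the grip moves it.
- valve_grip (a point): On the middle line of the valve lever's black grip, 85 mm from the pivot, 91 mm above the work surface. The lever is a level bar; its grip spans 50 to 115 mm from the pivot, is 22 mm wide and 18 mm high (82 to 100 mm above the work surface). Between pivot and grip the bar is 18 mm wide.
- lever_ball_top (a point): Top of the black ball knob, 34 mm in diameter, of the one control lever with a ball, 175 mm above the work surface. The three upright, spring-centred levers stand in a row 45 mm apart on the valve bank; the other two carry slim tapered grips 21 mm thick. Which of the three places the ball lever takes varies. z is up.
- section_ball: Valve section, a dark steel block 90 x 40 x 50 mm with the ball-knobbed lever upright on its middle. Origin at the middle of its underside, 12 mm above the work surface; y runs along the row of levers. Not to be touched, nor its lever.
- section_slim1: A like section with a slim-gripped lever (top 175 mm above the work surface). Origin as for section_ball. Not to be touched.
- section_slim2: The other section with a slim-gripped lever. Origin as for section_ball. Not to be touched.
- bank_base: The valve bank's base: aluminium plate 110 x 172 x 12 mm under the three sections, with end plates 58 mm high; the levers' row runs along its y. Origin at the middle of its underside, on the work surface. Fixed; not to be touched.
- spanner: Loose steel spanner 170 mm long lying on the work surface. To be left alone.
- oil_bottle: Loose oil bottle, 48 mm in diameter, 120 mm high, upright. Origin at the middle of its underside. To be left alone.
- coupling: Loose steel pipe coupling, 36 mm in diameter, 50 mm high, upright. Origin at the middle of its underside. To be left alone.
Mind the look-alikes: they are no part of the job. What is shaped like the shutoff_valve but purple or yellow is not meant.

How it is judged:
By the outcome, as a careful person would: the job done as asked, in the order asked, and still so for the second after the job is handed in, with the robot touching nothing.
It also fails if it takes over 53 s, if anything falls off the work surface, if the arm or the gripper's body presses on something with over 40 N, if the wrist force passes 120 N, or if a joint passes its speed limit or range.

### The arm

A 7-joint arm with a two-finger parallel gripper is mounted at the origin on the work surface. World frame = base frame: x ahead of the robot, y to its left, z up, the work surface at z = 0. Lengths are in m, angles in degrees, forces in N, time in s.
With the tool pointing down it reaches from about 0.35 to 0.775 m from the base axis. Payload 3.1 kg.
Tool frame: the origin (TCP) lies between the finger pads, 19 mm behind the fingertips; this is the grasp point; z points along the fingers, y is the line along which they close (so a half turn about z gives the same grasp; the last joint's range is limited). The gripper opens to 85 mm and grips with 20 to 120 N. Pads are 22 mm wide; open, the fingers measure 114 mm over their backs; the gripper's body (76 mm by 85 mm) begins 54 mm behind the grasp point. The pads swing forward as they close: fully open they stand 13 mm farther back than shut.
Start: joints at [61.094, 17.813, 0.802, 86.603, -0.252, 75.585, -1.558], TCP at [0.246, -0.492, 0.25] pointing down, gripper open.
Joint ranges: [-154.91, 154.91], [-16.99, 109.72], [-72.82, 74.43], [7.12, 147.25], [-82.49, 262.49], [11.32, 116.49], [-174.64, 174.64]. Speed limits (degrees/s): [159.86, 159.86, 180, 180, 180, 180, 180].

### API

Orientations are given as [roll, pitch, yaw] about the fixed x, y, z axes, in that order (R = Rz(yaw) Ry(pitch) Rx(roll)).
In Python, from station import robot, fingers, vision, workorder, recognise gives the robot as it stands. Calls block until the motion is done:
- robot.move_to(position, orientation): joint-space move of the TCP to a pose.
- robot.line_to(position, orientation=None, velocity=0.15, f_stop=None): straight line of the TCP; orientation=None keeps the orientation; velocity is the mean speed in m/s. With f_stop (N) it stops when the force on the tool has changed by that much, and returns True; else False.
- robot.move_j(angles): joint-space move.
- fingers.gripper_to(opening, force=None): opening from 0.0 (shut) to 1.0 (fully open); force is the grip in N (None keeps the last); returns when the fingers have stopped.
- robot.pause(seconds).
- robot.inverse_kinematics(position, orientation): joint angles nearest the present ones, or None.
- vision.grab_frame(name): name is "scene" or "top" or "wrist"; returns the picture (420x560x3 uint8, red, green, blue); there is no depth.
- vision.calibration(name): a dict with "mtx" (3x3 intrinsics, pixels), "extrinsics" (4x4, takes a point from world to camera coordinates); the wrist camera has in their place "T_tool_cam" (4x4, takes a point from camera to tool coordinates, whose origin is the TCP and whose axes are the flange's). Camera axes: x right, y up, looking along -z (the intrinsics and any distortion apply to the point x, -y, -z); pixel columns grow to the right and rows downward; lengths in m; the calibration is good to about 2 mm. A picture is of the moment at which its call begins: read the wrist's pose just before it. calibration takes no time and is no camera call.
A pose or a line that the arm cannot do raises robot.PlanningError and nothing moves.
- workorder.close_job(): hands the job in; it is judged then, once.
Trained networks look in the newest picture that a camera, given by its name, has taken for a name from the list of things; names that differ only in an ending like _2 or _b are one class to them, and where a whole thing is asked for, a point or a joint stands for the part that bears it (a point fixed in the world has none). Each returns a list of dicts, best first, with "p" (0 to 1); they miss things now and then, are a little off and sometimes report something else, mostly with a low value. They report only what shows in the picture. A call takes as long as a camera call. They do not tell look-alikes from the thing itself.
- recognise(label, camera): "rect" ([centre column, centre row, width, height] in pixels, round what is visible of it).
Readings, each from a call of its own:
- robot.current_time_s(): time.
- robot.current_joint_positions(): joint angles.
- robot.current_dq(): joint speeds.
- robot.current_joint_torque(): joint torques, N m.
- robot.current_tool_pos(): TCP position.
- robot.current_eef_rot(): TCP orientation.
- robot.current_contact_force(): force on the tool from outside, world axes, zero at the start.
- robot.current_torque(): the same for the moment, N m.
- robot.current_finger_gap(): opening from 0.0 (shut) to 1.0 (fully open).
- robot.current_gripper_force(): force on a finger pad.
Only numpy, scipy, OpenCV 4.12 (cv2) and the standard library are available. Lean on these libraries where they do the work, as an engineer would, in place of code of your own. Each camera call takes 0.05 s, during which the arm holds its last target. There are 200 camera calls.

## Working session

There is one attempt and no reset: what is moved stays moved. The work goes in short steps, each a Python script; the robot and the scene stay as the last script left them, time stands still between calls to the robot, and variables do not carry over. Pictures are saved under pics/ and viewed, at most 10 in all, crops included, and the job is handed in when it is done.

```bash
mkdir -p pics; python3 - <<'E'
from station import robot, fingers, vision, workorder, recognise
import cv2,numpy as np
for c in ("scene","top"):
    im=vision.grab_frame(c); cv2.imwrite(f"pics/{c}0.png",cv2.cvtColor(im,cv2.COLOR_RGB2BGR))
    k=vision.calibration(c); print(c,np.round(k["mtx"],1).tolist(),np.round(k["extrinsics"],3).tolist(),[x for x in k])
    for l in ("large_gauge","small_gauge","shutoff_valve","valve_grip","lever_ball_top","section_ball","bank_base"):
        print(l,[(round(d["p"],2),np.round(d["rect"]).tolist()) for d in recognise(l,c)][:4])
print(robot.current_time_s(),robot.current_eef_rot())
E
```

```text
scene [[484.4, 0.0, 281.5], [0.0, 484.4, 202.2], [0.0, 0.0, 1.0]] [[0.629, 0.777, 0.012, -0.35], [-0.633, 0.503, 0.588, 0.241], [0.451, -0.378, 0.808, -1.512], [0.0, 0.0, 0.0, 1.0]] ['mtx', 'extrinsics']
large_gauge [(0.89, [360.0, 142.0, 36.0, 42.0])]
small_gauge [(0.87, [327.0, 159.0, 24.0, 32.0])]
shutoff_valve [(0.8, [310.0, 261.0, 73.0, 73.0]), (0.72, [446.0, 201.0, 66.0, 74.0]), (0.65, [120.0, 233.0, 79.0, 73.0]), (0.64, [189.0, 382.0, 91.0, 74.0])]
valve_grip [(0.89, [171.0, 367.0, 53.0, 47.0]), (0.81, [297.0, 239.0, 52.0, 32.0]), (0.73, [289.0, 96.0, 28.0, 30.0]), (0.66, [102.0, 213.0, 38.0, 33.0])]
lever_ball_top [(0.72, [160.0, 284.0, 42.0, 54.0])]
section_ball [(0.58, [159.0, 285.0, 37.0, 54.0])]
bank_base [(0.74, [148.0, 303.0, 88.0, 84.0])]
top [[523.5, 0.0, 276.6], [0.0, 523.5, 211.8], [0.0, 0.0, 1.0]] [[-0.03, -1.0, -0.004, 0.038], [0.996, -0.03, 0.086, -0.513], [-0.086, -0.001, 0.996, -1.487], [0.0, 0.0, 0.0, 1.0]] ['mtx', 'extrinsics']
large_gauge [(0.98, [154.0, 236.0, 41.0, 38.0]), (0.49, [410.0, 219.0, 66.0, 39.0]), (0.22, [399.0, 219.0, 28.0, 42.0])]
small_gauge [(0.61, [192.0, 238.0, 28.0, 22.0]), (0.41, [284.0, 177.0, 24.0, 46.0])]
shutoff_valve [(0.92, [412.0, 142.0, 78.0, 54.0]), (0.86, [138.0, 145.0, 77.0, 46.0]), (0.85, [397.0, 298.0, 74.0, 61.0]), (0.81, [276.0, 175.0, 77.0, 48.0])]
valve_grip [(0.96, [428.0, 146.0, 21.0, 41.0]), (0.93, [404.0, 308.0, 24.0, 44.0]), (0.92, [282.0, 175.0, 26.0, 45.0]), (0.68, [175.0, 328.0, 16.0, 47.0])]
lever_ball_top [(0.7, [401.0, 216.0, 26.0, 39.0])]
section_ball [(0.91, [399.0, 217.0, 26.0, 43.0]), (0.58, [431.0, 217.0, 24.0, 41.0])]
bank_base [(0.58, [409.0, 217.0, 64.0, 35.0])]
0.8 [ 1.79998504e+02 -3.33361607e-04  2.65259470e+01]
```

View pics/scene0.png

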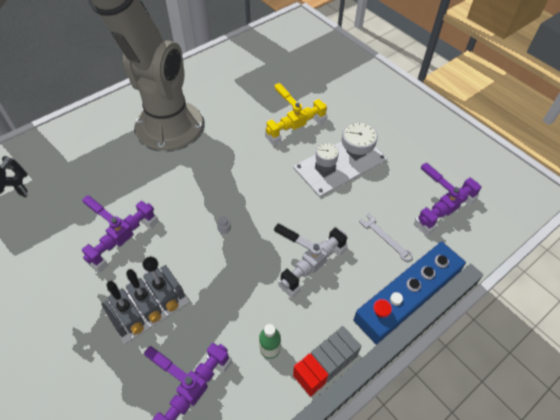

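View pics/top0.png

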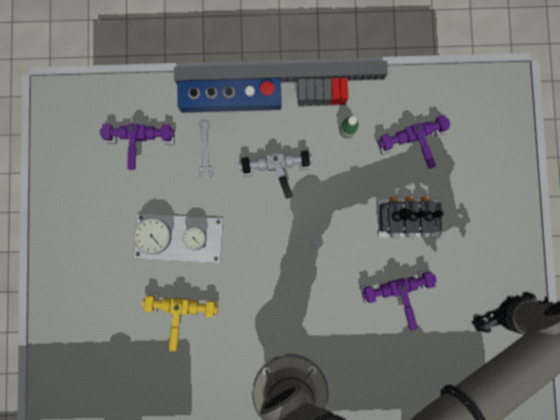

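The scene view shows the steel valve with its black lever at about scene (313,250) / top (278,162). The purple valves (four-way look-alikes at scene (118,233), (450,201), (190,385)) and the yellow one (297,118) are not meant. The large gauge is at scene (360,136) / top (152,236), clearly bigger than the small one at top (194,238). The ball lever appears to be the one at scene (151,264), against slim ones at (131,277) and (113,288). I'll confirm with one enlarged composite.

```bash
python3 - <<'E'
import cv2,numpy as np
s=cv2.imread("pics/scene0.png");t=cv2.imread("pics/top0.png")
def c(im,x,y,w,h): return cv2.resize(im[y:y+h,x:x+w],(400,300),interpolation=cv2.INTER_CUBIC)
o=np.vstack([np.hstack([c(s,90,245,120,90),c(t,368,177,100,75)]),np.hstack([c(s,260,205,100,75),c(t,228,137,100,75)])])
cv2.imwrite("pics/crop1.png",o)
E
```

```text
(no output)
```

View pics/crop1.png

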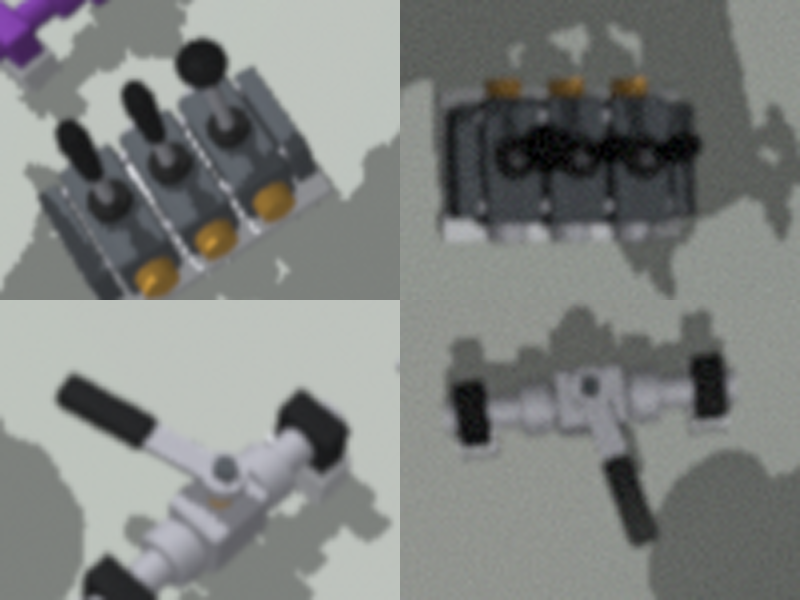

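The crop confirms it: the round knob is the lever at scene (151,264) / top (404,214), and the other two have tapered grips. The steel valve's lever is about 17° from closed, with its pivot at scene (316.5,247) / top (275.5,158). Now I'll triangulate.

```bash
cat > h.py <<'E'
from station import robot, fingers, vision, workorder, recognise
import cv2,numpy as np
def P(c):
    k=vision.calibration(c); return k["mtx"]@np.diag([1,-1,-1])@k["extrinsics"][:3]
def tri(s,t):
    X=cv2.triangulatePoints(P("scene"),P("top"),np.array(s,float).reshape(2,1),np.array(t,float).reshape(2,1))[:,0]; return X[:3]/X[3]
def atz(c,px,z):
    M=P(c); H=M[:,[0,1,3]].copy(); H[:,2]+=M[:,2]*z
    q=np.linalg.solve(H,[*px,1]); return q[:2]/q[2]
E
python3 - <<'E'
from h import *
# white dials: threshold within rects, ellipse centre
for c,r in (("scene",(335,118,50,40)),("top",(130,213,46,44))):
    im=cv2.imread(f"pics/{c}0.png"); x,y,w,h=r; g=im[y:y+h,x:x+w].astype(int)
    m=((g.min(2)>(185))).astype(np.uint8)
    n,l,st,ce=cv2.connectedComponentsWithStats(m)
    i=1+st[1:,4].argmax(); cn=cv2.findContours((l==i).astype(np.uint8),0,2)[0]
    cn=max(cn,key=len); e=cv2.fitEllipse(cv2.convexHull(cn)); print(c,st[i],np.add(e[0],(x,y)),e[1])
S=dict(gauge=((359,135.5),(152,236),.095),ball=((150.9,263.6),(404.3,213.8),.158),pivot=((316.5,247),(275.5,158.3),.1),grip=((286.5,232.5),(286,187),.095))
for k,(s,t,z) in S.items(): print(k,tri(s,t).round(4),atz("scene",s,z).round(4),atz("top",t,z).round(4))
for p in ((245.5,165),(305,158.3)): print("clamp",atz("top",p,.066).round(4))
E
```

```text
scene [   0    0   50   40 1376] [357.36044312 136.1639328 ] (42.77452087402344, 92.60081481933594)Traceback (most recent call last):
  File "<stdin>", line 7, in <module>
ValueError: attempt to get argmax of an empty sequence
```

```bash
python3 - <<'E'
from h import *
S=dict(gauge=((359,135.5),(152,236),.095),ball=((150.9,263.6),(404.3,213.8),.158),pivot=((316.5,247),(275.5,158.3),.1),grip=((286.5,232.5),(286,187),.095))
for k,(s,t,z) in S.items(): print(k,tri(s,t).round(4),atz("scene",s,z).round(4),atz("top",t,z).round(4))
for p in ((245.5,165),(305,158.3)): print("clamp",atz("top",p,.066).round(4))
print(vision.calibration("wrist"))
s=cv2.imread("pics/scene0.png");t=cv2.imread("pics/top0.png")
c=lambda im,x,y: cv2.resize(im[y:y+60,x:x+50],(400,480),interpolation=cv2.INTER_CUBIC)
cv2.imwrite("pics/crop2.png",np.hstack([c(s,335,110),c(t,128,206)]))
E
```

```text
gauge [0.4521 0.3674 0.0843] [0.4583 0.3583] [0.452  0.3652]
ball [ 0.4879 -0.3119  0.1553] [ 0.4899 -0.3117] [ 0.4874 -0.3117]
pivot [0.6569 0.0219 0.0972] [0.6586 0.0215] [0.6559 0.0212]
grip [ 0.5773 -0.0046  0.0891] [ 0.5808 -0.0061] [ 0.5759 -0.0053]
clamp [0.6458 0.1064]
clamp [ 0.6598 -0.062 ]
{'mtx': array([[315.68704525,   0.        , 280.80895709],
       [  0.        , 315.68704525, 209.77198402],
       [  0.        ,   0.        ,   1.        ]]), 'T_tool_cam': array([[-5.39783741e-04,  9.59634396e-01,  2.81249952e-01,
         7.16021391e-02],
       [ 9.99999592e-01,  3.14350514e-04,  8.46655986e-04,
        -7.69706261e-05],
       [ 7.24069139e-04,  2.81250294e-01, -9.59634174e-01,
        -1.23848882e-01],
       [ 0.00000000e+00,  0.00000000e+00,  0.00000000e+00,
         1.00000000e+00]])}
```

View pics/crop2.png

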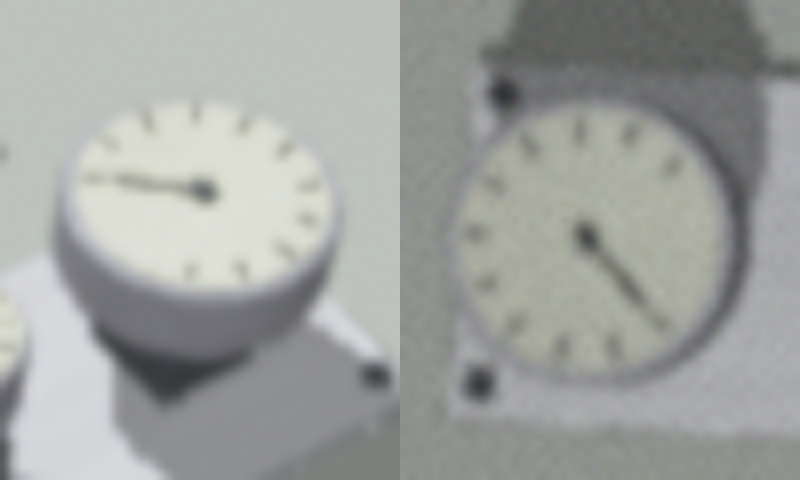

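The large gauge's hub is at scene (360.5,133.9) / top (151.5,235.8). First move: close the fingers and point at the gauge, checking with the wrist camera on the way.

```bash
python3 - <<'E'
from h import *
s,t=(360.5,133.9),(151.5,235.75)
X=tri(s,t);a=atz("scene",s,.095);b=atz("top",t,.095);print(X,a,b)
g=(a+b)/2
fingers.gripper_to(0.0)
robot.move_to([*g,.27],[180,0,129])
def look(n):
    p=np.array(robot.current_tool_pos()); r=np.radians(robot.current_eef_rot())
    im=vision.grab_frame("wrist"); cv2.imwrite(f"pics/{n}.png",cv2.cvtColor(im,cv2.COLOR_RGB2BGR))
    R=cv2.Rodrigues(np.array([0,0,r[2]]))[0]@np.diag([1,-1,-1.])
    T=np.eye(4);T[:3,:3]=R;T[:3,3]=p
    k=vision.calibration("wrist");E=np.linalg.inv(T@k["T_tool_cam"])
    q=k["mtx"]@np.diag([1,-1,-1])@(E@[*g,.095,1])[:3];print(p,"expect hub px",q[:2]/q[2])
look("w1"); print(robot.current_time_s(),robot.current_joint_positions())
E
```

```text
[0.45351958 0.36824126 0.0910482 ] [0.45644266 0.36599865] [0.45275532 0.36661177]
[0.45558061 0.36511357 0.26990811] expect hub px [280.64771748 192.62313634]
4.7167 [-23.68961866  23.22910093 -24.34668723  78.15310657   9.51910047
  80.62835438  -8.9559779 ]
```

View pics/w1.png

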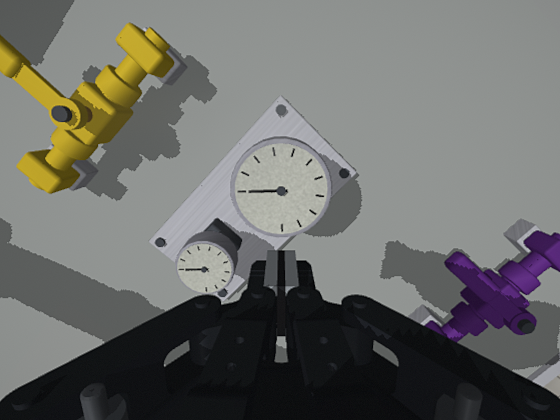

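The hub shows at (281,190) against an expected (280.6,192.6), an error of about 2 mm, so the aim is right. Next I'll point, then move beside the valve lever.

```bash
python3 - <<'E'
from h import *
robot.line_to([.4545,.366,.135]); robot.pause(2.3)
print(robot.current_tool_pos(),robot.current_time_s())
robot.line_to([.4545,.366,.25],velocity=.25)
pv=np.array([.657,.0215]); ph=np.radians(198.3)
u=lambda a:np.array([np.cos(a),np.sin(a)])
g=pv+.085*u(ph)-.05*u(ph+np.pi/2)
robot.move_to([*g,.20],[180,0,108.3])
print(g,robot.current_tool_pos(),robot.current_joint_positions(),robot.current_contact_force())
p=np.array(robot.current_tool_pos()); r=np.radians(robot.current_eef_rot())
im=vision.grab_frame("wrist"); cv2.imwrite("pics/w2.png",cv2.cvtColor(im,cv2.COLOR_RGB2BGR))
T=np.eye(4);T[:3,:3]=cv2.Rodrigues(np.array([0,0,r[2]]))[0]@np.diag([1,-1,-1.]);T[:3,3]=p
k=vision.calibration("wrist");E=np.linalg.inv(T@k["T_tool_cam"])
for n,x in dict(pivot=[*pv,.1],grip=[*(pv+.085*u(ph)),.1],foot=[*g,.08]).items():
    q=k["mtx"]@np.diag([1,-1,-1])@(E@[*x,1])[:3];print(n,q[:2]/q[2])
im=vision.grab_frame("top"); cv2.imwrite("pics/t2.png",cv2.cvtColor(im,cv2.COLOR_RGB2BGR))
print(robot.current_time_s())
E
```

```text
[0.45448736 0.36601723 0.13499934] 8.0667
[0.56059921 0.04228192] [0.56038911 0.04500457 0.200066  ] [  5.29991346  21.94502543 -15.67407388  88.79407485   6.04584733
  70.08846166   7.15975455] [ 0.41579435 -0.64856681 -0.70667567]
pivot [387.11381351 281.38393078]
grip [279.70894562 281.07139004]
foot [279.93089064 213.25026319]
10.075
```

View pics/w2.png

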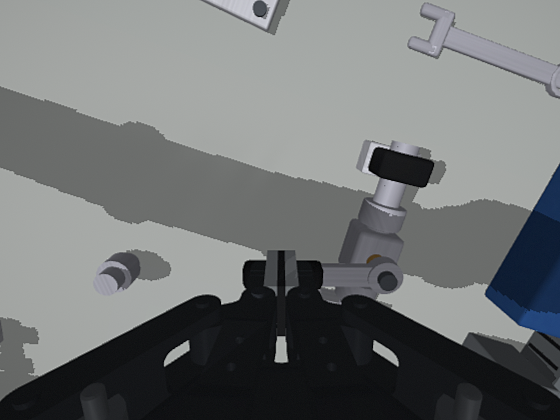

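The pivot is at (387,280) as expected and the grip lies level at (280,272), so the lever model holds. I'll descend behind it and push along the arc.

```bash
python3 - <<'E'
from h import *
pv=np.array([.657,.0215]); u=lambda a:np.array([np.cos(a),np.sin(a)])
def pose(deg,off):
    a=np.radians(deg); g=pv+.085*u(a)-off*u(a+np.pi/2); return [*g,.103],[180,0,deg-90]
print(robot.line_to(pose(198.3,.05)[0],velocity=.12,f_stop=10))
f0=np.array(robot.current_contact_force())
for d in [198.3]+list(range(206,279,8)):
    st=robot.line_to(*pose(d,.023),velocity=.06,f_stop=20)
    print(d,st,np.round(np.array(robot.current_contact_force())-f0,1),np.round(robot.current_tool_pos(),4),robot.current_time_s())
    if st: break
im=vision.grab_frame("top"); cv2.imwrite("pics/t3.png",cv2.cvtColor(im,cv2.COLOR_RGB2BGR))
cv2.imwrite("pics/t3c.png",cv2.resize(cv2.cvtColor(im,cv2.COLOR_RGB2BGR)[110:230,210:370],(800,600)))
E
```

```text
False
198.3 False [-0.3  0.  -0.5] [0.5692 0.0161 0.1029] 11.6333
206 False [-0.7  0.7 -1. ] [0.5704 0.005  0.1029] 11.9833
214 False [-0.2  0.8 -1.7] [ 0.5736 -0.0068  0.1029] 12.3417
222 False [-0.6  0.7 -1.2] [ 0.5784 -0.0184  0.1029] 12.7
230 False [ 1.   0.1 -1.1] [ 0.5848 -0.029   0.1029] 13.0583
238 False [-1.1  0.5 -0.4] [ 0.5925 -0.0386  0.1029] 13.4167
246 False [-0.2  0.3 -1. ] [ 0.6015 -0.047   0.103 ] 13.775
254 False [-0.8 -0.4 -2.2] [ 0.6116 -0.054   0.103 ] 14.1333
262 False [ 0.4  1.1 -1.3] [ 0.6225 -0.0595  0.103 ] 14.4917
270 False [ 0.2  0.7 -1. ] [ 0.6341 -0.0636  0.103 ] 14.85
278 False [-8.1  0.5  3.5] [ 0.6422 -0.0661  0.1026] 15.2083
```

View pics/t3c.png

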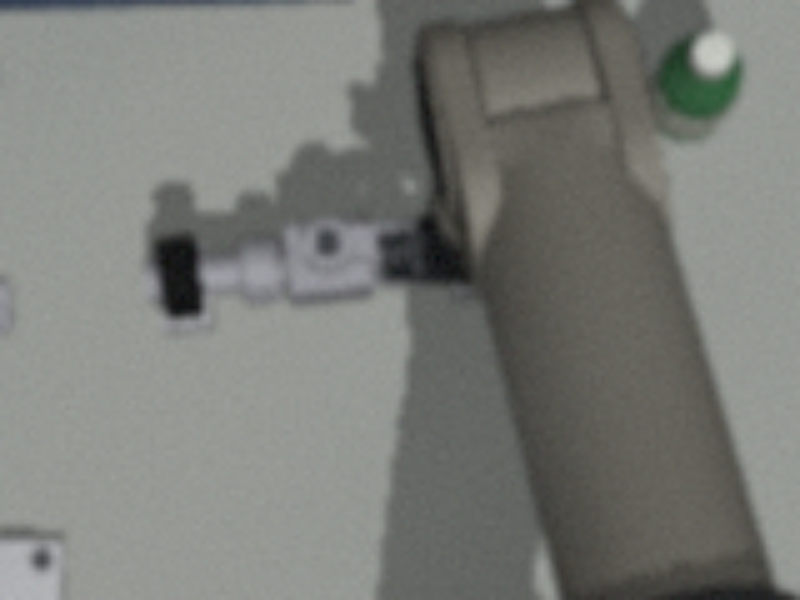

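The lever lies along the pipe and the force rose to 8 N. I'll nudge it a little to make sure it is at the stop, back off, and check with an open view while moving to the ball lever.

```bash
python3 - <<'E'
from h import *
p=np.array(robot.current_tool_pos()); n=np.array([.997,.083,0])
print(robot.line_to(p+.008*n,velocity=.02,f_stop=12),robot.current_tool_pos(),robot.current_contact_force())
robot.line_to(p-.03*n,velocity=.12)
robot.line_to([*(p-.03*n)[:2],.28],velocity=.2)
s,t=(150.9,263.6),(404.3,213.8)
b=(atz("scene",s,.158)+atz("top",t,.158))/2
robot.move_to([*b,.29],[180,0,57])
p=np.array(robot.current_tool_pos()); r=np.radians(robot.current_eef_rot())
im=vision.grab_frame("wrist")
T=np.eye(4);T[:3,:3]=cv2.Rodrigues(np.array([0,0,r[2]]))[0]@np.diag([1,-1,-1.]);T[:3,3]=p
k=vision.calibration("wrist");E=np.linalg.inv(T@k["T_tool_cam"])
q=k["mtx"]@np.diag([1,-1,-1])@(E@[*b,.158,1])[:3];print(p,"ball px",q[:2]/q[2],robot.current_time_s())
im2=vision.grab_frame("top")
o=np.vstack([cv2.resize(im[100:340,80:480],(500,300)),cv2.resize(im2[122:206,220:360],(500,300))])
cv2.imwrite("pics/c4.png",cv2.cvtColor(o,cv2.COLOR_RGB2BGR))
E
```

```text
True [ 0.64182852 -0.06612688  0.10177738] [-0.86666314  0.5352229  -0.44052994]
[ 0.48917098 -0.31054829  0.28945385] ball px [281.27982712 207.62971857] 18.45
```

View pics/c4.png

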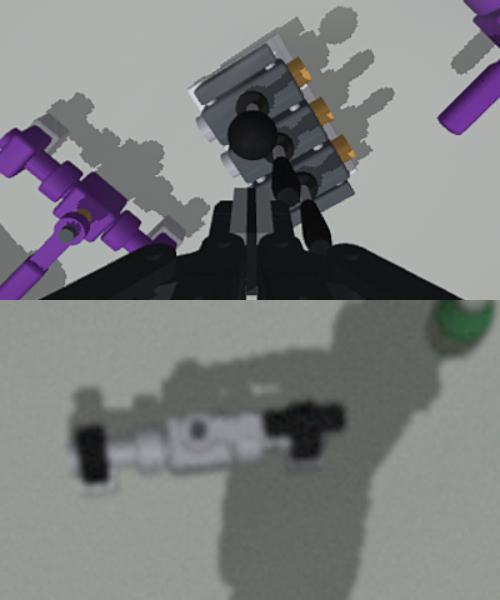

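The ball is at wrist (281.6,208) against an expected (281.3,207.6). The lever lies along its pipe, and further pushing was blocked. Now the last pointing.

```bash
python3 - <<'E'
from h import *
robot.line_to([.4887,-.3115,.215],velocity=.12); robot.pause(2.4)
print(robot.current_tool_pos(),robot.current_contact_force())
robot.line_to([.4887,-.3115,.29],velocity=.2)
print(robot.current_time_s()); print(workorder.close_job())
E
```

```text
[ 0.48871377 -0.31150397  0.21501023] [-0.87928229  0.20122996 -0.1847176 ]
22.2
the job is handed in; nothing more can be done
None
```

I handed the job in at 22.2 s with all three steps done in order: I pointed at the large gauge, pushed the steel shut-off valve's lever to its open stop, and pointed at the ball-knobbed lever. The arm was clear of everything at hand-in; I took no final picture of the loose things.

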